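# Pull the balcony cupboard's hatch down with the hooked pole

## Robot

A 6-joint arm with a two-finger parallel gripper is mounted at the origin on the work surface. World frame = base frame: x ahead of the robot, y to its left, z up, the work surface at z = 0. Lengths are in m, angles in rad, forces in N, time in s.
With the tool pointing down it reaches from about 0.375 to 0.9 m from the base axis. Payload 3.1 kg.
Tool frame: the origin (TCP) lies on the centre line of the jaws, within the pads' length; the fingertips stand 22 mm ahead of it and the grasp point (between the pads) lies 3 mm ahead of it; z points along the fingers, y is the line along which they close (so a half turn about z gives the same grasp; the last joint's range is limited). The gripper opens to 85 mm and grips with 20 to 120 N. Pads are 22 mm wide; open, the fingers measure 114 mm over their backs; the gripper's body (76 mm by 85 mm) begins 54 mm behind the grasp point. The pads swing forward as they close: fully open they stand 13 mm farther back than shut.
Start: joints at [-1.385, 0.527, 1.433, -0, 1.181, -0.178], TCP at [0.222, -0.584, 0.253] pointing down, gripper open.
Joint ranges: [-3.08, 3.08], [-0.75, 2.2], [0.22, 2.44], [-1.43, 4.57], [0, 2.65], [-2.85, 2.85]. Speed limits (rad/s): [2.79, 2.79, 3.14, 3.14, 3.14, 3.14].

## Interface

Orientations are given as a unit quaternion [x, y, z, w].
In Python, from station import manip, eyes, probe_bus, order gives the robot as it stands (manip), with the cameras (eyes), the readings (probe_bus) and the job (order).
- The arm moves only by the tool drive_effector, called as a command line: name --argument value ..., lists and objects as JSON in quotes. Schema: {"type":"object","properties":{"offsets":{"type":"array","items":{"type":"object","properties":{"x":{"type":"number"},"y":{"type":"number"},"z":{"type":"number"},"twist":{"type":"number"},"aperture":{"type":"number"}},"additionalProperties":false,"required":["aperture"]},"minItems":1,"maxItems":20},"grip_force":{"type":"number"},"only":{"type":"string"},"quiet":{"type":"boolean"},"lines":{"type":"string"}},"required":["offsets"],"additionalProperties":false}. offsets is a list of rows, 1 to 20 of them, each an object with the fields x, y, z (the shift in units of 25 mm), twist (a turn about the tool's z in units of 0.2 rad), aperture (the opening from 0.0 (shut) to 1.0 (fully open)); a field left out counts as zero (the opening has to be given); each row is the pose to reach, as a shift and turn from the pose commanded when the call began, along the tool's axes at that moment; what a row does not reach only later rows make up. A row lasts 1/10 s, in which the tool goes at most 0.05 m and 0.15 rad, less where a joint would pass 70% of its speed; a pose out of reach is approached as far as the arm can. The fingers move at their own pace and stop on an object; grip_force is the grip in N (left out, the last holds). Time passes only in rows, so rows that do not move let the fingers close. The tool returns the time, the measured TCP pose, the force, the opening and the grip force at its end. only (a regular expression) keeps the lines of the reply that match it, lines (a string "A,B") keeps lines A to B, and quiet returns only ok. Input that does not fit is refused with a message, and nothing moves.
- probe_bus.sense(): the state, without advancing time (a new reading comes with each control period).
- eyes.snapshot(name): name is "scene" or "side" or "wrist"; returns a dict with "pixels" (400x640x3 uint8, red, green, blue), "range_z" (400x640 float32, m along the optical axis (not along the pixel's ray), 0 where there is no reading), "fov_y" (degrees; the focal length in pixels is half the picture's height over the tangent of half this angle, whatever the lens; pixels are square), "cx", "cy" (the principal point, pixels), "R" (3x3) and "t" (3): a world point X has camera coordinates R X + t; the wrist camera has in their place "hand_eye" (4x4, takes a point from camera to tool coordinates, whose origin is the TCP and whose axes are the flange's). Camera axes: x right, y down, z forward; pixel columns grow to the right and rows downward; lengths in m; the calibration is good to about 2 mm. A picture is of the moment at which its call begins: read the wrist's pose just before it.
- order.sign_off(): hands the job in; it is judged then, once.
The state is a dict: "t": time; "q": joint angles; "qd": joint speeds; "tau": joint torques, N m; "tcp_pos": TCP position; "tool_rot": TCP orientation; "force": force on the tool from outside, world axes, zero at the start; "ft_torque": the same for the moment, N m; "finger_gap": opening from 0.0 (shut) to 1.0 (fully open); "gripper_force": force on a finger pad.
Only numpy, scipy, OpenCV 4.12 (cv2) and the standard library are available. Lean on these libraries where they do the work, as an engineer would, in place of code of your own. Each camera call takes 0.05 s, during which the arm holds its last target. There are 200 camera calls.

## Task

Take the hooked pole off its rack, put its hook through the ring on top of the little cupboard's hatch, and with the hook pull the hatch gently all the way down until it lies level. Then unhook the pole and lay it back in the rack's two rests the way it lay, without dropping it. Keep the gripper and arm off the cupboard and its hatch, and leave the other things on the ledge where they stand.

Things in the scene. Friction and masses are not known exactly. Their poses are not given: they have to be found in the camera images.
- pole: Loose hooked pole, about 0.15 kg, lying level in the rack. Origin: centre of its pale wooden handle, 18 wide (x) x 130 (y) x 22 mm (z); grip here across x (balance point 20 mm towards the hook). A 7 mm steel rod runs along +y at mid height to y = 220 mm, then bends square to +x as a 44 mm prong whose tip turns back 10 mm towards the handle (tip at x = 48, end surface 52 mm). All in one plane.
- pole_hook (a point): Middle of the hook's prong, at (22, 220, 0) mm in the pole's frame, with the pole's axes.
- rack: Fixed dark wooden rack, base 75 x 240 x 8 mm. Origin on the ledge below the pole's origin. Two rests, each 24 mm long in y, with leaning side lips 16 mm high: at y = -50 mm, top 35 mm up, 36 mm between lips, for the handle; at y = 135 mm, top 42.5 mm up, 30 mm between lips, for the rod. The laid pole's origin is at (0, 0, 46) mm (start: within 5 mm in x, 10 in y), axes parallel to the rack's.
- cupboard: Fixed white cupboard with wooden base and top, 220 mm wide (x), 160 mm deep (y), 270 mm high; its front looks to its own -y, where the hatch is. Origin on the ledge under the hatch's hinge line; the carcass stands at y = 8 to 168 mm. Carries the hatch and its ring.
- hatch_ring (a point): Centre of the upright steel ring on the hatch's free edge, mid-width, 200 mm from the hinge line in the hatch's plane. Inner diameter 46 mm, wire 6 mm, fixed to the hatch, axis along x (parallel to the hinge). Frame turns with the hatch: z from hinge to ring, x as the cupboard's. Nothing beside the ring; the panel's edge is 30 mm from its centre.
- hatch_hinge (a point): Middle of the hatch's hinge line, 100 mm above the ledge; the line runs along the cupboard's x. Axes as the cupboard's.
- hatch (a joint): Angle (rad) of the hatch, a white panel 200 mm wide, 170 high, 12 thick: 0 upright and shut, 1.57 level at its stop; starts slightly ajar. Ring centre = hinge + 200 mm * (cos(angle) up + sin(angle) towards the cupboard's -y). Stiff hinge: stays where left; 1 to 5 N at the ring moves it.
- mate: Bystander: upside-down brown mate, 84 mm across, 88 mm high. Origin under its centre.
- jar: Bystander: closed white ceramic jar, 92 mm across, 120 mm high. Origin under its centre.
- tin: Bystander: low aluminium tin, 70 mm across, 35 mm high, in front of the cupboard where the open hatch will hang above it. Origin under its centre.
- flask: Bystander: steel flask, 80 mm across, 240 mm high. Origin under its centre.
- herbpot: Bystander: empty terracotta pot, 100 mm across, 85 mm high. Origin under its centre.
- spoon: Bystander: spoon lying on the ledge.

How it is judged:
On the way, in this order (a step that is already met when the one before it is completed fails the run):
1. the hook is through the ring (distance between pole_hook and hatch_ring below 0.029 m and x of pole_hook in the frame of hatch_ring between -0.021 and 0.021 m and value of joint hatch below 0.5 rad), for 0.2 s.
2. the hatch is fully down, with the hook still through the ring (distance between pole_hook and hatch_ring below 0.029 m and x of pole_hook in the frame of hatch_ring between -0.021 and 0.021 m and value of joint hatch above 1.48 rad), for 0.2 s.
At the end, for the whole second after the job is handed in: Hatch angle over 1.48 rad (stop at 1.57). Pole at rest in both rests as it lay: origin within 16 mm of the rack's x = 0, 30 mm of y = 0, height 40 to 52 mm; hook end to the rack's +y (over 150 mm), prong to +x, prong middle 38 to 55 mm high (value of joint hatch above 1.48 rad and x of pole in the frame of rack between -0.016 and 0.016 m and y of pole in the frame of rack between -0.03 and 0.03 m and z of pole in the frame of rack between 0.04 and 0.052 m and y of pole_hook in the frame of rack above 0.15 m and z of pole_hook in the frame of rack between 0.038 and 0.055 m and x of pole_hook in the frame of rack above 0 m and linear speed of pole below 0.02 m/s); the robot touches nothing.
It fails at once if the gripper or arm pressed on the cupboard or its hatch (over 2 N) (contact force between any of the fingers, the arm and cupboard above 2 N).
It fails at once if the hatch was flung down (over 2.5 rad/s) (velocity of joint hatch above 2.5 rad/s).
It fails at once if the pole was dropped (faster than 0.6 m/s out of the fingers) (contact force between the fingers and pole below 0.1 N and linear speed of pole above 0.6 m/s).
It fails at once if a bystander was shifted by more than 40 mm or tipped over (distance of any of mate, jar, tin, flask, herbpot, spoon from where it was at the start of the episode above 0.04 m or angle between any of mate, jar, tin, flask, herbpot's own z axis and vertical above 0.5 rad).
It also fails if it takes over 61 s, if anything falls off the work surface, if the arm or the gripper's body presses on something with over 40 N, if the wrist force passes 120 N, or if a joint passes its speed limit or range.

## Working session

There is one attempt and no reset: what is moved stays moved. The work goes in short steps, Python scripts to look and compute and a tool call to move; the robot and the scene stay as the last step left them, time stands still between calls to the robot, and variables do not carry over. Pictures are saved under pics/ and viewed, at most 10 in all, crops included, and the job is handed in when it is done.

```bash
ls; mkdir -p pics
```

Create h.py:
```python
import numpy as np, cv2, pickle
from scipy.spatial.transform import Rotation as Rot
from station import manip, eyes, probe_bus, order
def grab(name,fn):
    s=probe_bus.sense(); d=eyes.snapshot(name); d['s']=s
    pickle.dump(d,open(f'pics/{fn}.pkl','wb')); cv2.imwrite(f'pics/{fn}.png',d['pixels'][:,:,::-1]); return d
def load(fn): return pickle.load(open(f'pics/{fn}.pkl','rb'))
def cam(d):
    f=200/np.tan(np.radians(d['fov_y'])/2)
    if 'hand_eye' in d:
        s=d['s']; T=np.eye(4); r=s['tool_rot']; r=np.array(r)
        T[:3,:3]=r if r.shape==(3,3) else Rot.from_quat(r).as_matrix(); T[:3,3]=s['tcp_pos']
        M=T@np.array(d['hand_eye']); return f,M[:3,:3],M[:3,3]
    R=np.array(d['R']);t=np.array(d['t']); return f,R.T,-R.T@t
def cloud(d):
    f,R,o=cam(d); v,u=np.mgrid[:400,:640]; z=d['range_z']
    P=np.stack([(u-d['cx'])/f*z,(v-d['cy'])/f*z,z],-1)
    W=P@R.T+o; W[z==0]=np.nan; return W
def ray(d,u,v):
    f,R,o=cam(d); return o,R@np.array([(u-d['cx'])/f,(v-d['cy'])/f,1.])
def onplane(d,u,v,z):
    o,r=ray(d,u,v); return o+r*(z-o[2])/r[2]
def two(a,b):
    (o,r),(p,q)=a,b; k=np.linalg.lstsq(np.stack([r,-q],1),p-o,rcond=None)[0]
    x,y=o+k[0]*r,p+k[1]*q; return (x+y)/2,np.linalg.norm(x-y)
```

Run:
```python
from h import *
for n in ['scene','side','wrist']:
    d=grab(n,n+'0'); f,R,o=cam(d); print(n,f,o.round(3),R.round(3).tolist(),d['cx'],d['cy'])
print(probe_bus.sense())
```

```text
pics
station.py
scene 437.4159678996276 [ 1.19  -0.903  0.909] [[0.809, 0.338, -0.48], [0.588, -0.459, 0.666], [0.005, -0.821, -0.57]] 310.251438288288 198.76651189232663
side 489.68912835936356 [1.237 0.195 1.327] [[-0.346, 0.786, -0.513], [0.938, 0.291, -0.187], [0.002, -0.546, -0.838]] 313.1322809611464 196.14194223161408
wrist 334.444727162502 [ 0.296 -0.556  0.373] [[0.355, -0.89, -0.286], [-0.935, -0.338, -0.107], [-0.001, 0.305, -0.952]] 318.35357646784473 202.05941740812645
{'t': 0.15, 'q': array([-1.38548521e+00,  5.28292388e-01,  1.43360591e+00,  2.60301219e-05,
        1.18140150e+00, -1.78534252e-01]), 'qd': array([-0.00068632, -0.00317206, -0.00393118,  0.00033508,  0.00057459,
        0.00143802]), 'tau': array([ 4.44851230e-04, -4.42744911e+01, -1.78276134e+01, -2.49777031e-04,
        5.61772351e-03,  1.16704300e-05]), 'tcp_pos': array([ 0.22233736, -0.58356982,  0.25253461]), 'tool_rot': array([ 9.83498194e-01,  1.80915928e-01,  9.14418383e-06, -8.53607558e-04]), 'force': array([ 0.70498223,  0.2702041 , -0.05720278]), 'ft_torque': array([-0.0469552 ,  0.03550489,  0.00014281]), 'gripper_force': 0.0, 'finger_gap': 1.0007433493096674}
```

View pics/scene0.png

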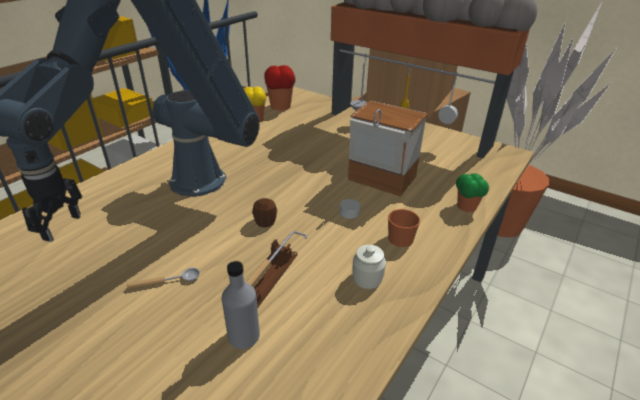

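View pics/side0.png

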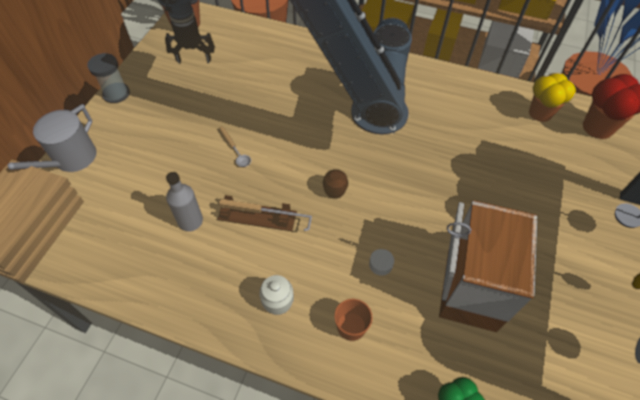

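Scene: cupboard at about (385,145) with its ring at (377,115), pole/rack about (250,290)–(305,235). Side: pole from (222,203) to (308,222), hook at right; ring at (459,228); tin (381,261), mate (335,183), jar (277,295), flask (185,205).

Run:
```python
from h import *
d=load('side0'); e=load('scene0'); W=cloud(d); V=cloud(e)
for n,u,v in [('handleend',222,203),('handle',245,206),('rod',280,210),('corner',308,214),('tip',308,228),('ring',459,228),('cuptop1',475,208),('cuptop2',535,216),('cuptop3',528,290),('cuptop4',465,278),('tin',381,258),('mate',335,183),('jar',277,283),('flask',174,180),('spoon',242,160),('herb',352,310)]:
    print('side',n,W[v,u].round(3))
for n,u,v in [('ring',377,115),('corner',290,235),('tin',349,205),('flask',236,268),('mate',264,210),('jar',369,250)]: print('scene',n,V[v,u].round(3))
for (n,D,x0,y0,x1,y1) in [('side0',d,200,150,320,260),('side0',d,430,180,550,340)]:
    cv2.imwrite(f'pics/c{x0}.png',cv2.resize(D['pixels'][y0:y1,x0:x1,::-1],None,fx=4,fy=4,interpolation=cv2.INTER_CUBIC) if x0==200 else cv2.resize(D['pixels'][y0:y1,x0:x1,::-1],None,fx=3.5,fy=3.5))
```

```text
side handleend [ 0.58  -0.342  0.056]
side handle [ 0.566 -0.271  0.059]
side rod [ 0.513 -0.181  0.005]
side corner [ 0.496 -0.092  0.006]
side tip [ 0.565 -0.066  0.046]
side ring [0.553 0.33  0.27 ]
side cuptop1 [0.483 0.356 0.272]
side cuptop2 [0.451 0.503 0.268]
side cuptop3 [0.66  0.51  0.271]
side cuptop4 [0.679 0.369 0.267]
side tin [0.579 0.166 0.034]
side mate [ 0.404 -0.037  0.079]
side jar [ 0.786 -0.07   0.117]
side flask [ 0.654 -0.418  0.241]
side spoon [ 0.374 -0.377  0.004]
side herb [0.756 0.134 0.029]
scene ring [0.54  0.397 0.273]
scene corner [ 0.531 -0.095  0.05 ]
scene tin [0.584 0.164 0.036]
scene flask [ 0.652 -0.432  0.24 ]
scene mate [ 0.405 -0.068  0.074]
scene jar [ 0.795 -0.081  0.116]
```

Time limits 61 s = 610 rows; ample. drive_effector prints time.

The rows are not in the units I measure in: shifts go in units of 25 mm and turns go in units of 0.2 rad. I convert before sending: 0.416 m is 16.64, 0.39 m is 15.6, -1.4 rad is -7.

drive_effector --offsets '[{"x": 0.8,"y": -0.4,"z": -1.2,"twist": -0.5,"aperture": 1},{"x": 2.4,"y": -0.8,"z": -2.4,"twist": -1.25,"aperture": 1},{"x": 4.4,"y": -1.6,"z": -3.2,"twist": -2,"aperture": 1},{"x": 6.4,"y": -2.2,"z": -3.2,"twist": -2.75,"aperture": 1},{"x": 8.4,"y": -2.8,"z": -3.2,"twist": -3.5,"aperture": 1},{"x": 10.4,"y": -3.6,"z": -3.2,"twist": -4.25,"aperture": 1},{"x": 12.4,"y": -4.2,"z": -3.2,"twist": -5,"aperture": 1},{"x": 14,"y": -4.8,"z": -3.2,"twist": -5.75,"aperture": 1},{"x": 15.6,"y": -5.4,"z": -3.2,"twist": -6.5,"aperture": 1},{"x": 16.64,"y": -5.68,"z": -3.2,"twist": -7,"aperture": 1},{"x": 16.64,"y": -5.68,"z": -3.2,"twist": -7,"aperture": 1},{"x": 16.64,"y": -5.68,"z": -3.2,"twist": -7,"aperture": 1},{"x": 16.64,"y": -5.68,"z": -3.2,"twist": -7,"aperture": 1}]' --grip_force 30

```text
t: 1.45
tcp_pos: [0.5597, -0.304, 0.333]
tool_rot: [0.636, 0.771, -0.0, -0.0]
force: [-0.3, -0.4, -0.6]
finger_gap: 0.997
gripper_force: 0.0
```

Run:
```python
from h import *
d=grab('wrist','w1'); print(probe_bus.sense()['q'].round(3)); f,R,o=cam(d); print(o,R[:,2],d['s']['tcp_pos'])
```

```text
[-0.673  0.471  1.302 -0.     1.369 -0.864]
[ 0.54607713 -0.2271843   0.45358957] [ 0.05543307 -0.2992799  -0.95255379] [ 0.55974249 -0.30402411  0.33296075]
```

View pics/w1.png

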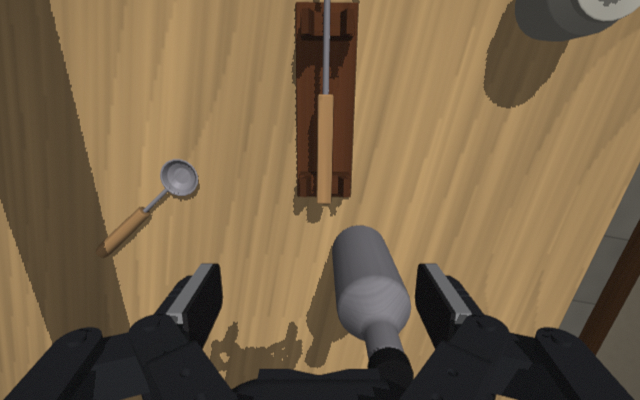

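View pics/c430.png

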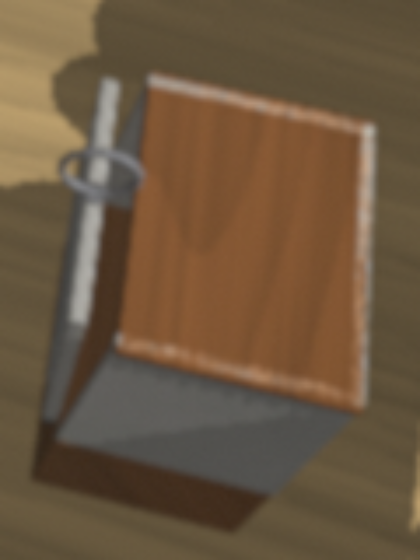

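Wrist view: handle from (325,95) to (325,203), rack (295,2)–(356,197), nearly upright in the picture; flask at (370,300) close to the handle end. The side crop shows the ring centred at about side pixel (459,229). Shift forward for a second view that also shows the hook.

Scaled: 0.12 m is 4.8, 0.08 m is 3.2.

drive_effector --offsets '[{"x": 1.2,"aperture": 1},{"x": 3.2,"aperture": 1},{"x": 4.8,"aperture": 1},{"x": 5.6,"aperture": 1},{"x": 5.6,"aperture": 1},{"x": 5.6,"aperture": 1},{"x": 5.6,"aperture": 1}]'

```text
t: 2.2
tcp_pos: [0.5343, -0.1679, 0.3335]
tool_rot: [0.636, 0.771, -0.0, 0.001]
force: [-0.1, -0.6, 0.1]
finger_gap: 0.996
gripper_force: 0.0
```

Run:
```python
from h import *
d=grab('wrist','w2'); print(d['s']['tcp_pos'])
```

```text
[ 0.53431457 -0.16791582  0.33347688]
```

View pics/w2.png

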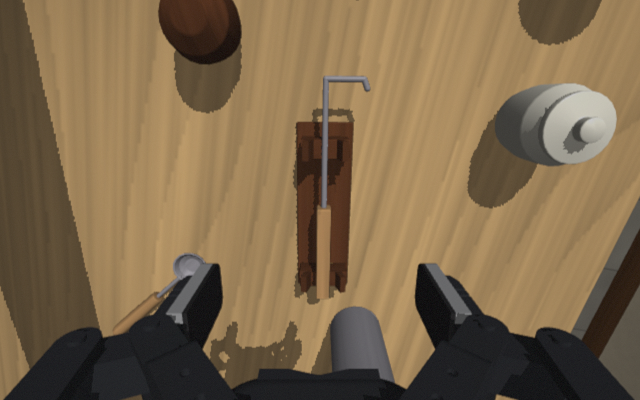

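Second wrist view: handle (323,206)–(323,298), rod up to the bend at (326,78), prong to (368,78) with tip (368,90); rack (296,122)–(353,292). Now measure pole, rack, ring and hatch.

Create m.py:
```python
from h import *
def ends(fn,c,r):
    d=load(fn); hsv=cv2.cvtColor(d['pixels'],cv2.COLOR_RGB2HSV); 
    m=np.zeros((400,640),np.uint8); m[r[1]:r[3],r[0]:r[2]]=1
    m&=((hsv[...,2]>110)&(hsv[...,1]>60)).astype(np.uint8)
    k=cv2.morphologyEx(m,cv2.MORPH_OPEN,np.ones((5,5),np.uint8))
    v,u=np.nonzero(k); 
    return d,k,[(np.mean(u[v<v.min()+6]),v.min()-.5),(np.mean(u[v>v.max()-6]),v.max()+.5)],(u.min(),u.max(),len(u))
```

Run:
```python
from m import *
a,ka,ea,ia=ends('w1',0,(306,60,346,196)); b,kb,eb,ib=ends('w2',0,(306,160,342,290))
print(ea,ia,eb,ib)
F,err=two(ray(a,*ea[0]),ray(b,*eb[0])); print('handle front top',F.round(4),err)
C,err=two(ray(a,325,203.5),ray(b,323,298.5)); print('handle rear',C.round(4),err)
for n,d,r in (('w1',a,(306,97,346,203)),('w2',b,(306,208,342,296))):
    W=cloud(d)[r[1]:r[3],r[0]:r[2]].reshape(-1,3); s=W[(W[:,2]>.045)&(W[:,2]<.075)]
    print(n,'handle top z',np.median(s[:,2]),s.mean(0), len(s))
    p=s[:,:2]; c,ax,_=cv2.PCACompute2(p.astype(np.float32),None); print(c,ax[0],np.degrees(np.arctan2(ax[0,1],ax[0,0])), ((p-c)@ax[0]).min(),((p-c)@ax[0]).max())
W=cloud(b)
for z in (0.046,0.05): print('bend',onplane(b,326,79.5,z).round(4),'tip',onplane(b,368,90,z).round(4),'prong end',onplane(b,366,79,z))
# rod centre line
for v in (100,120,150,180): 
    g=b['pixels'][v,310:342].astype(int); 
    print(v,W[v,310:342,2].round(3)[8:24])
# rack corners on base top z=.008
for u,v in ((297,122),(353,122),(299,292),(349,292)): print('rackcorner',onplane(b,u,v,.008).round(4))
for u,v in ((295,2),(358,2),(297,197),(352,197)): print('rackcorner1',onplane(a,u,v,.008).round(4))
```

```text
[(np.float64(325.15909090909093), np.float64(93.5)), (np.float64(323.5), np.float64(195.5))] (np.int64(317), np.int64(332), 1469) [(np.float64(323.986301369863), np.float64(206.5)), (np.float64(322.5), np.float64(289.5))] (np.int64(317), np.int64(330), 1080)
handle front top [ 0.5529 -0.224   0.0471] 0.0006191323934313862
handle rear [ 0.5774 -0.3525  0.0558] 0.0006842013423183319
w1 handle top z 0.056963615285323455 [ 0.56546179 -0.29032161  0.05641715] 1737
[[ 0.56546193 -0.29032183]] [-0.19798283  0.9802054 ] 101.41902 -0.061280086181950987 0.06379028615573715
w2 handle top z 0.05705218678696547 [ 0.56446839 -0.28647761  0.05635444] 1310
[[ 0.56446815 -0.28647783]] [-0.1924017  0.9813162] 101.09297 -0.06102621219350365 0.06300298859161844
bend [ 0.5257 -0.0732  0.046 ] tip [ 0.5757 -0.0752  0.046 ] prong end [ 0.57062489 -0.06399404  0.046     ]
bend [ 0.5257 -0.0734  0.05  ] tip [ 0.5751 -0.0753  0.05  ] prong end [ 0.57013254 -0.06425784  0.05      ]
100 [ 0.    -0.001  0.    -0.    -0.001  0.049  0.05   0.049  0.049  0.049
  0.048  0.     0.    -0.    -0.001  0.   ]
120 [ 0.001 -0.     0.002 -0.     0.046  0.048  0.05   0.05   0.049  0.05
  0.002  0.001  0.001  0.001 -0.    -0.001]
150 [0.043 0.042 0.042 0.043 0.048 0.048 0.05  0.05  0.048 0.047 0.043 0.043
 0.042 0.044 0.042 0.041]
180 [0.008 0.008 0.009 0.01  0.048 0.051 0.049 0.049 0.05  0.007 0.009 0.007
 0.008 0.01  0.008 0.01 ]
rackcorner [ 0.4994 -0.1296  0.008 ]
rackcorner [ 0.5709 -0.1158  0.008 ]
rackcorner [ 0.5455 -0.3796  0.008 ]
rackcorner [ 0.6208 -0.3651  0.008 ]
rackcorner1 [ 0.4985 -0.1302  0.008 ]
rackcorner1 [ 0.5711 -0.1162  0.008 ]
rackcorner1 [ 0.5414 -0.3656  0.008 ]
rackcorner1 [ 0.6166 -0.351   0.008 ]
```

Run:
```python
from h import *
d=load('side0'); e=load('scene0'); W=cloud(d); V=cloud(e)
# cupboard top plane: wooden top
for n,P in (('side',W),('scene',V)):
    s=P[np.isfinite(P[...,2])&(abs(P[...,2]-.27)<.008)&(P[...,0]>.4)&(P[...,0]<.75)&(P[...,1]>.3)&(P[...,1]<.6)]
    print(n,len(s),s.min(0),s.max(0)); r=cv2.minAreaRect(s[:,:2].astype(np.float32)); print(r, cv2.boxPoints(r).round(3).tolist())
    # hatch front: points in front
    s=P[np.isfinite(P[...,2])&(P[...,2]>.11)&(P[...,2]<.33)&(P[...,0]>.4)&(P[...,0]<.75)&(P[...,1]>.26)&(P[...,1]<.42)]
    for z0 in np.arange(.11,.33,.02):
        q=s[(s[:,2]>=z0)&(s[:,2]<z0+.02)]
        if len(q)>5:
            k=np.polyfit(q[:,0]-.55,q[:,1],1); print(z0.round(2),len(q),q[:,0].min().round(3),q[:,0].max().round(3),'y@.55',k[1].round(4),'slope',k[0].round(3))
c=cv2.resize(e['pixels'][90:200,335:445,::-1],None,fx=5,fy=5,interpolation=cv2.INTER_CUBIC); cv2.imwrite('pics/cs.png',c)
```

```text
side 6058 [0.44404331 0.31218756 0.26200329] [0.68803199 0.52510238 0.27789923]
((0.5681468844413757, 0.41469645500183105), (0.2340497225522995, 0.2051633596420288), 4.56650447845459) [[0.4429999887943268, 0.5080000162124634], [0.46000000834465027, 0.30300000309944153], [0.6930000185966492, 0.32199999690055847], [0.6769999861717224, 0.5260000228881836]]
0.11 104 0.467 0.684 y@.55 0.3664 slope 0.112
0.13 149 0.466 0.683 y@.55 0.362 slope 0.148
0.15 137 0.466 0.684 y@.55 0.3538 slope 0.205
0.17 157 0.464 0.683 y@.55 0.3578 slope 0.161
0.19 154 0.467 0.683 y@.55 0.3546 slope 0.167
0.21 157 0.464 0.684 y@.55 0.3523 slope 0.215
0.23 187 0.463 0.684 y@.55 0.3374 slope 0.289
0.25 1646 0.453 0.687 y@.55 0.3762 slope 0.02
0.27 1038 0.457 0.688 y@.55 0.3812 slope 0.019
0.29 26 0.574 0.581 y@.55 0.5595 slope -8.519
0.31 55 0.573 0.581 y@.55 0.4527 slope -4.768
scene 1482 [0.44896034 0.31212606 0.2620508 ] [0.68823414 0.52869179 0.27799817]
((0.5696908235549927, 0.41858482360839844), (0.2321847677230835, 0.2133830189704895), 5.051693916320801) [[0.4449999928474426, 0.5149999856948853], [0.46299999952316284, 0.3019999861717224], [0.6949999928474426, 0.3230000138282776], [0.6759999990463257, 0.5350000262260437]]
0.11 268 0.462 0.684 y@.55 0.3413 slope 0.171
0.13 278 0.477 0.684 y@.55 0.3375 slope 0.186
0.15 287 0.477 0.685 y@.55 0.3351 slope 0.193
0.17 290 0.476 0.685 y@.55 0.3325 slope 0.188
0.19 293 0.476 0.684 y@.55 0.3303 slope 0.2
0.21 309 0.467 0.685 y@.55 0.3288 slope 0.192
0.23 336 0.466 0.685 y@.55 0.3289 slope 0.165
0.25 551 0.454 0.688 y@.55 0.345 slope 0.08
0.27 435 0.457 0.688 y@.55 0.3781 slope 0.026
0.29 20 0.572 0.582 y@.55 0.5385 slope -7.933
0.31 22 0.572 0.582 y@.55 0.44 slope -4.386
```

View pics/cs.png

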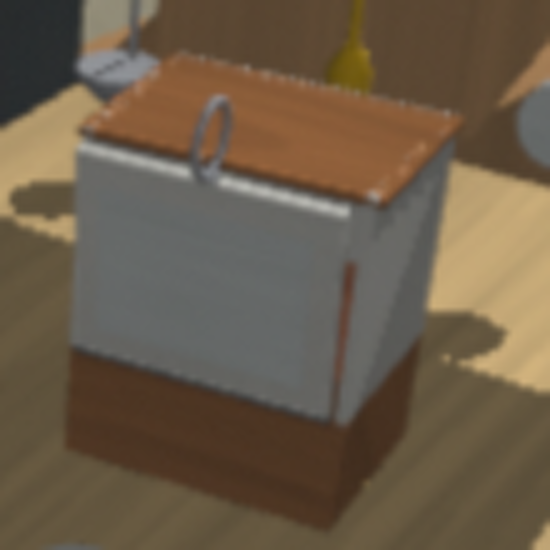

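The crop shows the ring upright at crop (212,140), i.e. scene pixel (377.5,118), with the hatch slightly ajar below. Pole, rack, cupboard and tool all have a yaw of about 11°, so no turning is needed. Grasp now.

Scaled: 0.2845 m is 11.38, -0.1135 m is -4.54.

drive_effector --offsets '[{"x": -1.2,"y": 0.12,"z": 0.8,"aperture": 1},{"x": -2.8,"y": 0.2,"z": 2.4,"aperture": 1},{"x": -4,"y": 0.28,"z": 4.4,"aperture": 1},{"x": -4.54,"y": 0.292,"z": 6.4,"aperture": 1},{"x": -4.54,"y": 0.292,"z": 8,"aperture": 1},{"x": -4.54,"y": 0.292,"z": 9.4,"aperture": 1},{"x": -4.54,"y": 0.292,"z": 10.4,"aperture": 1},{"x": -4.54,"y": 0.292,"z": 11,"aperture": 1},{"x": -4.54,"y": 0.292,"z": 11.38,"aperture": 1},{"x": -4.54,"y": 0.292,"z": 11.38,"aperture": 1},{"x": -4.54,"y": 0.292,"z": 11.38,"aperture": 1},{"x": -4.54,"y": 0.292,"z": 11.38,"aperture": 0.6},{"x": -4.54,"y": 0.292,"z": 11.38,"aperture": 0.3},{"x": -4.54,"y": 0.292,"z": 11.38,"aperture": 0.1},{"x": -4.54,"y": 0.292,"z": 11.38,"aperture": 0},{"x": -4.54,"y": 0.292,"z": 11.38,"aperture": 0},{"x": -4.54,"y": 0.292,"z": 11.38,"aperture": 0},{"x": -4.54,"y": 0.292,"z": 11.38,"aperture": 0},{"x": -4.54,"y": 0.292,"z": 11.38,"aperture": 0}]' --grip_force 50

```text
t: 4.15
tcp_pos: [0.5629, -0.276, 0.0493]
tool_rot: [0.636, 0.772, 0.0, 0.0]
force: [-0.7, 0.6, 5.2]
finger_gap: 0.204
gripper_force: 49.6
```

Run:
```python
from h import *
d=load('side0'); e=load('scene0')
print('ring tri',two(ray(d,459,229),ray(e,377.5,118)))
# segment ring: points above the wood top in height
for n,D in (('side',d),('scene',e)):
    W=cloud(D); m=(W[...,2]>.281)&(W[...,2]<.34)&(W[...,0]>.45)&(W[...,0]<.7)&(W[...,1]>.25)&(W[...,1]<.45)
    v,u=np.nonzero(m); print(n,len(u),u.min(),u.max(),v.min(),v.max(),W[m].mean(0),W[m].min(0),W[m].max(0))
```

```text
ring tri (array([0.5764319 , 0.32706684, 0.2982598 ]), np.float64(0.004288518927568105))
side 97 447 471 223 235 [0.576941   0.32543546 0.3103295 ] [0.56953908 0.29771067 0.28276492] [0.58121065 0.35325449 0.33151711]
scene 51 373 381 109 124 [0.57713952 0.32361349 0.30554079] [0.57206465 0.29564178 0.28119131] [0.58222633 0.35774819 0.32763211]
```

Scaled: 0.3 m is 12, 0.27 m is 10.8.

drive_effector --offsets '[{"z": -0.4,"aperture": 0},{"z": -1.2,"aperture": 0},{"z": -2.4,"aperture": 0},{"z": -4,"aperture": 0},{"z": -5.6,"aperture": 0},{"x": 0.8,"y": 0.2,"z": -7.2,"aperture": 0},{"x": 2,"y": 0.4,"z": -8.6,"aperture": 0},{"x": 3.4,"y": 0.6,"z": -9.6,"aperture": 0},{"x": 4.8,"y": 0.8,"z": -10.12,"aperture": 0},{"x": 6.4,"y": 1,"z": -10.12,"aperture": 0},{"x": 8,"y": 1.2,"z": -10.12,"aperture": 0},{"x": 9.6,"y": 1.4,"z": -10.12,"aperture": 0},{"x": 10.8,"y": 1.6,"z": -10.12,"aperture": 0},{"x": 11.6,"y": 1.8,"z": -10.12,"aperture": 0},{"x": 12,"y": 2,"z": -10.12,"aperture": 0},{"x": 12,"y": 2,"z": -10.12,"aperture": 0},{"x": 12,"y": 2,"z": -10.12,"aperture": 0},{"x": 12,"y": 2,"z": -10.12,"aperture": 0}]'

```text
t: 5.95
tcp_pos: [0.5544, 0.0269, 0.3017]
tool_rot: [0.636, 0.772, -0.0, 0.0]
force: [0.4, 0.6, -1.6]
finger_gap: 0.204
gripper_force: 48.9
```

Create fit.py:
```python
from h import *
from scipy.optimize import least_squares
th=np.radians(10.9); X=np.array([np.cos(th),np.sin(th),0]); Y=np.array([-np.sin(th),np.cos(th),0])
def ring(fn):
    D=load(fn); W=cloud(D); m=(W[...,2]>.281)&(W[...,2]<.34)&(W[...,0]>.5)&(W[...,0]<.63)&(W[...,1]>.28)&(W[...,1]<.4)
    return W[m]
```

Run:
```python
from fit import *
P=[ring('side0'),ring('scene0')]
for p in P+[np.vstack(P)]:
    y,z=p@Y,p[:,2]
    r=least_squares(lambda k:np.hypot(y-k[0],z-k[1])-.026,[.21,.3],loss='soft_l1',f_scale=.002)
    print('ring Y,Z',r.x.round(4),'X',np.median(p@X).round(4),'rms',np.std(r.fun).round(4))
for n in ('side','scene'):
    d=grab(n,n+'1')
s=probe_bus.sense(); print(s['tcp_pos'],s['tcp_pos']@X,s['tcp_pos']@Y,s['tool_rot'])
a=load('side1')['pixels'][160:320,330:560,::-1]; b=load('scene1')['pixels'][70:230,270:500,::-1]
cv2.imwrite('pics/p1.png',np.vstack([cv2.resize(x,None,fx=1.85*1.9/1.9,fy=1.85,interpolation=cv2.INTER_CUBIC) for x in (a,b)]))
```

```text
ring Y,Z [0.2107 0.3008] X 0.628 rms 0.0021
ring Y,Z [0.2101 0.3005] X 0.6279 rms 0.0027
ring Y,Z [0.2105 0.3007] X 0.628 rms 0.0024
[0.55433028 0.0269578  0.30171407] 0.5494270406019607 -0.07834988191697514 [ 6.36319859e-01  7.71425313e-01 -1.49630874e-04 -2.50056279e-05]
```

View pics/p1.png

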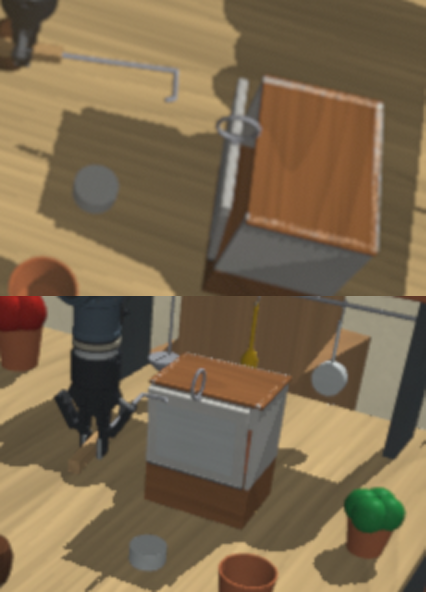

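Top (side view): bend at side pixel (425.7,197.3), prong end (425.7,213), tip (420,214.5), ring at (459,229); bottom (scene): prong from (346,124.6) to (360,126). The pole is level and square in the gripper.

Run:
```python
from fit import *
d=load('side1'); e=load('scene1')
f=lambda p:(p@X,p@Y,p[2])
for u,v in ((425.7,197.3),(425.7,213),(420,214.5)): print('side plane',np.round(f(onplane(d,u,v,.299)),4))
print('tri prongend',np.round(f(two(ray(d,425.7,213),ray(e,360.3,126))[0]),4))
for n,D in (('side',d),('scene',e)):
    W=cloud(D); m=(W[...,2]>.28)&(W[...,2]<.32)&(W@X>.5)&(W@X<.66)&(W@Y>.03)&(W@Y<.165); p=W[m]
    x,y=p@X,p@Y; print(n,len(p),'z',np.median(p[:,2]),'ymax',np.percentile(y,[95,99]),'xmax',x.max())
    r=p[(y<.11)]; print(' rod x fit',np.polyfit(r@Y-.1,r@X,1),'z fit',np.polyfit(r@Y-.1,r[:,2],1)); q=p[(y>.115)&(x>.565)]; print(' prong y fit',np.polyfit(q@X-.57,q@Y,1),'z',np.median(q[:,2]),len(q))
```

```text
side plane [0.5475 0.1298 0.299 ]
side plane [0.5937 0.1315 0.299 ]
side plane [0.6003 0.1179 0.299 ]
tri prongend [0.5956 0.1316 0.2972]
side 169 z 0.30037960123307306 ymax [0.13049249 0.13137225] xmax 0.6012370192885507
 rod x fit [0.00663983 0.55116344] z fit [0.00560311 0.30011236]
 prong y fit [-0.2404564   0.12976902] z 0.3006525396717211 44
scene 48 z 0.30118250540852626 ymax [0.13185995 0.13499628] xmax 0.6019082443542785
 rod x fit [0.13903172 0.55240087] z fit [-0.06253998  0.30152162]
 prong y fit [-0.23861475  0.12906313] z 0.3007510811598152 25
```

Scaled: 0.0855 m is 3.42, 0.055 m is 2.2.

drive_effector --offsets '[{"x": 0.8,"aperture": 0},{"x": 1.8,"z": -0.08,"aperture": 0},{"x": 2.8,"z": -0.08,"aperture": 0},{"x": 3.42,"z": -0.08,"aperture": 0},{"x": 3.42,"z": -0.08,"aperture": 0},{"x": 3.42,"z": -0.08,"aperture": 0},{"x": 3.42,"y": 0.4,"z": -0.08,"aperture": 0},{"x": 3.42,"y": 0.8,"z": -0.08,"aperture": 0},{"x": 3.42,"y": 1.2,"z": -0.08,"aperture": 0},{"x": 3.42,"y": 1.6,"z": -0.08,"aperture": 0},{"x": 3.42,"y": 2,"z": -0.08,"aperture": 0},{"x": 3.42,"y": 2.2,"z": -0.08,"aperture": 0},{"x": 3.42,"y": 2.2,"z": -0.08,"aperture": 0},{"x": 3.42,"y": 2.2,"z": -0.08,"aperture": 0},{"x": 3.42,"y": 2.2,"z": -0.08,"aperture": 0},{"x": 3.42,"y": 2.2,"z": -0.08,"aperture": 0}]'

```text
t: 7.65
tcp_pos: [0.5914, 0.1226, 0.3039]
tool_rot: [0.636, 0.772, -0.0, -0.0]
force: [0.1, 0.0, -2.2]
finger_gap: 0.199
gripper_force: 48.9
```

Run:
```python
from fit import *
for n in ('side','scene'): d=grab(n,n+'2')
s=probe_bus.sense(); print(s['tcp_pos'],s['tcp_pos']@X,s['tcp_pos']@Y,s['force'])
a=load('side2')['pixels'][180:260,390:510,::-1]; b=load('scene2')['pixels'][80:160,320:440,::-1]
cv2.imwrite('pics/p2.png',np.vstack([cv2.resize(x,None,fx=3.6,fy=3.6,interpolation=cv2.INTER_CUBIC) for x in (a,b)]))
```

```text
[0.59158805 0.12255136 0.3039646 ] 0.6040889446314759 0.00847377150252516 [ 0.1529655   0.914739   -0.94897582]
```

View pics/p2.png

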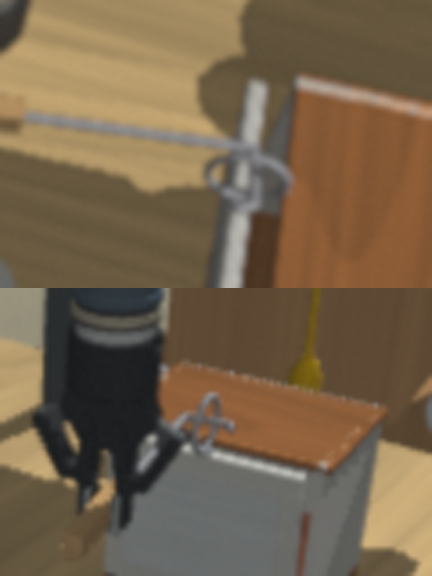

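The side view (top) shows the prong lying through the ring at crop (245,150)→(250,205), and the scene view shows it crossing the ring at (210,425), so the hook is through. Now pull along the arc about the hinge (at roughly Y=0.235).

Scaled: -0.1255 m is -5.02, -0.1182 m is -4.728.

drive_effector --offsets '[{"x": -0.4,"z": 0.08,"aperture": 0},{"x": -0.72,"z": 0.12,"aperture": 0},{"x": -1,"z": 0.2,"aperture": 0},{"x": -1.32,"z": 0.28,"aperture": 0},{"x": -1.64,"z": 0.36,"aperture": 0},{"x": -2,"z": 0.5,"aperture": 0},{"x": -2.38,"z": 0.64,"aperture": 0},{"x": -2.74,"z": 0.8,"aperture": 0},{"x": -3.108,"z": 0.984,"aperture": 0},{"x": -3.452,"z": 1.192,"aperture": 0},{"x": -3.792,"z": 1.4,"aperture": 0},{"x": -4.112,"z": 1.64,"aperture": 0},{"x": -4.432,"z": 1.884,"aperture": 0},{"x": -4.728,"z": 2.16,"aperture": 0},{"x": -5.02,"z": 2.432,"aperture": 0},{"x": -5.02,"z": 2.432,"aperture": 0},{"x": -5.02,"z": 2.432,"aperture": 0}]'

```text
t: 9.45
tcp_pos: [0.6168, -0.0015, 0.2429]
tool_rot: [0.636, 0.772, 0.0, 0.001]
force: [-1.3, 0.0, -1.2]
finger_gap: 0.204
gripper_force: 48.9
```

Run:
```python
from fit import *
d=grab('scene','scene3'); e=grab('side','side3'); s=probe_bus.sense(); t=s['tcp_pos']; print(t@X,t@Y,t[2],s['force'])
for D in (d,e):
    W=cloud(D); x=W@X; y=W@Y; m=(abs(x-.628)<.09)&(y>.05)&(y<.225)&(W[...,2]>.12)&(W[...,2]<.275)&(x>.66)
    p=np.c_[y[m],W[...,2][m]]; c,ax,_=cv2.PCACompute2(p.astype(np.float32),None); print(len(p),c,ax[0],'angle',np.arctan(abs(ax[0,0]/ax[0,1])))
```

```text
0.6053326739812654 -0.11760777855584154 0.24337040746974467 [-0.31826879 -0.46448246 -1.75120565]
279 [[0.14615169 0.18652037]] [-0.6294391   0.77704984] angle 0.6808312
777 [[0.1605975  0.18298908]] [-0.6763997   0.73653483] angle 0.7428634
```

Scaled: 0.1458 m is 5.832, 0.1357 m is 5.428.

drive_effector --offsets '[{"x": -0.28,"z": 0.3,"aperture": 0},{"x": -0.536,"z": 0.6,"aperture": 0},{"x": -0.78,"z": 0.92,"aperture": 0},{"x": -1,"z": 1.256,"aperture": 0},{"x": -1.2,"z": 1.6,"aperture": 0},{"x": -1.4,"z": 1.948,"aperture": 0},{"x": -1.576,"z": 2.312,"aperture": 0},{"x": -1.732,"z": 2.68,"aperture": 0},{"x": -1.868,"z": 3.06,"aperture": 0},{"x": -1.992,"z": 3.44,"aperture": 0},{"x": -2.088,"z": 3.84,"aperture": 0},{"x": -2.168,"z": 4.228,"aperture": 0},{"x": -2.228,"z": 4.624,"aperture": 0},{"x": -2.268,"z": 5.024,"aperture": 0},{"x": -2.288,"z": 5.428,"aperture": 0},{"x": -2.288,"z": 5.832,"aperture": 0},{"x": -2.288,"z": 6.04,"aperture": 0},{"x": -2.288,"z": 6.04,"aperture": 0},{"x": -2.288,"z": 6.04,"aperture": 0}]'

```text
t: 11.45
tcp_pos: [0.6247, -0.0561, 0.0904]
tool_rot: [0.635, 0.773, -0.001, -0.003]
force: [-4.9, 3.7, 0.2]
finger_gap: 0.203
gripper_force: 50.3
```

Create ang.py:
```python
from fit import *
import sys
k=sys.argv[1]
d=grab('scene','scene'+k); e=grab('side','side'+k); s=probe_bus.sense(); t=s['tcp_pos']; print(t@X,t@Y,t[2],s['force'],s['gripper_force'])
for D in (d,e):
    W=cloud(D); x=W@X; y=W@Y; m=(abs(x-.628)<.09)&(y>.065)&(y<.21)&(W[...,2]>.08)&(W[...,2]<.16)&(abs(x-.628)>.03)
    p=np.c_[y[m],W[...,2][m]]; c=np.polyfit(p[:,0]-.135,p[:,1],1); print(len(p),'slope',c,'angle',np.pi/2-np.arctan(c[0]*-1) if 0 else np.pi/2+np.arctan(c[0]))
```

```bash
python3 ang.py 4
```

```text
0.6028498026931006 -0.1732605598209152 0.0905835063609109 [-5.32603356  2.45315621 -0.32060268] 50.260918736457825
736 slope [-0.02842312  0.11070894] angle 1.5423808530199108
2084 slope [-0.03654529  0.10935109] angle 1.5342672947443932
```

Run:
```python
from fit import *
a=load('side4')['pixels'][150:320,270:530,::-1]; b=load('scene4')['pixels'][100:290,230:490,::-1]
cv2.imwrite('pics/p4.png',np.vstack([cv2.resize(x,(416,int(x.shape[0]*1.6)),interpolation=cv2.INTER_CUBIC) for x in (a,b)]))
s=probe_bus.sense(); print(s['force'],s['ft_torque'])
```

```text
[-5.32603356  2.45315621 -0.32060268] [0.71903798 0.76323226 0.77633862]
```

View pics/p4.png

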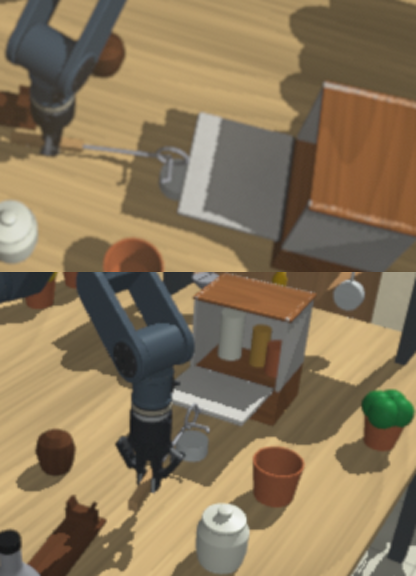

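The hatch lies level, with the hook still in the ring at side crop (165,155). There is some side force, so I check hook against ring positions before unhooking.

Run:
```python
from fit import *
f=lambda p:np.round((p@X,p@Y,p[2]),4)
for n in ('side4','scene4'):
    D=load(n); W=cloud(D); x,y,z=W@X,W@Y,W[...,2]
    r=(abs(x-.607)<.02)&(y>-.10)&(y<.0)&(z>.06)&(z<.11); print(n,'rod',r.sum(),'x',np.polyfit(y[r]+.05,x[r],1),'z',np.polyfit(y[r]+.05,z[r],1))
    q=(abs(x-.628)<.05)&(y>.0)&(y<.062)&(z>.05)&(z<.16); print('ring+hook',q.sum())
    for a,b in ((.05,.08),(.08,.09),(.09,.1),(.1,.11),(.11,.12),(.12,.16)):
        k=q&(z>=a)&(z<b)
        if k.sum(): print(a,k.sum(),'x',x[k].min().round(4),np.median(x[k]).round(4),x[k].max().round(4),'y',y[k].min().round(4),y[k].max().round(4))
```

```text
side4 rod 85 x [-0.02417857  0.60109385] z [0.0082044  0.08952854]
ring+hook 173
0.08 40 x 0.596 0.609 0.6498 y 0.0048 0.0484
0.09 59 x 0.5979 0.6105 0.6508 y 0.0014 0.056
0.1 14 x 0.606 0.6124 0.6721 y 0.0091 0.0609
0.11 18 x 0.6047 0.6405 0.6767 y 0.008 0.062
0.12 42 x 0.6022 0.6082 0.612 y 0.0103 0.0606
scene4 rod 24 x [-0.0383724   0.60308403] z [0.03894969 0.09088517]
ring+hook 126
0.05 1 x 0.6082 0.6082 0.6082 y 0.0355 0.0355
0.08 18 x 0.6014 0.6108 0.6365 y 0.004 0.0536
0.09 41 x 0.5986 0.6125 0.6506 y 0.0001 0.0589
0.1 27 x 0.6016 0.6437 0.6779 y 0.0052 0.0617
0.11 15 x 0.6053 0.6497 0.6771 y 0.0091 0.0619
0.12 24 x 0.6029 0.6082 0.6142 y 0.0035 0.0568
```

The ring has moved about 20 mm in −x', so the hinge yaw is nearer 4.5° than 11° and the ring is now against the hook's bend. I recentre sideways, press the last few mm down, then hold.

The rows are not in the units I measure in: shifts go in units of 25 mm and turns go in units of 0.2 rad. I convert before sending: -0.015 m is -0.6, -0.004 m is -0.16.

drive_effector --offsets '[{"y": -0.16,"aperture": 0},{"y": -0.32,"aperture": 0},{"y": -0.48,"aperture": 0},{"y": -0.6,"aperture": 0},{"y": -0.6,"z": 0.08,"aperture": 0},{"y": -0.6,"z": 0.16,"aperture": 0},{"y": -0.6,"z": 0.2,"aperture": 0},{"y": -0.6,"z": 0.2,"aperture": 0},{"y": -0.6,"z": 0.2,"aperture": 0},{"y": -0.6,"z": 0.2,"aperture": 0}]'

```text
t: 12.55
tcp_pos: [0.6124, -0.0596, 0.0871]
tool_rot: [0.636, 0.772, 0.0, 0.0]
force: [0.7, -2.1, -1.3]
finger_gap: 0.203
gripper_force: 49.1
```

```bash
python3 ang.py 5
```

Run:
```python
from fit import *
for n in ('side5','scene5'):
    D=load(n); W=cloud(D); x,y,z=W@X,W@Y,W[...,2]
    r=(abs(x-.592)<.02)&(y>-.10)&(y<.0)&(z>.06)&(z<.11); print(n,'rod',r.sum(),'x',np.polyfit(y[r]+.05,x[r],1),'z',np.polyfit(y[r]+.05,z[r],1))
    q=(abs(x-.608)<.02)&(y>.0)&(y<.065)&(z>.115)&(z<.16); print('ring',q.sum(),np.median(x[q]),y[q].min(),y[q].max(),z[q].max(), 'slope',np.polyfit(y[q],x[q],1)[0])
```

```text
0.5900039098260249 -0.1742862864532218 0.08706245958629782 [ 0.54799682 -0.54253553 -0.15934963] 49.054402112960815
763 slope [-0.00803646  0.10836217] angle 1.5627600348707813
2076 slope [-0.0176468   0.10740922] angle 1.5531513532733419
side5 rod 86 x [0.00235834 0.59079946] z [0.01675914 0.08663827]
ring 44 0.6085002456383304 0.010576773999400732 0.06445163150364178 0.13628105625594888 slope 0.13215531258047872
scene5 rod 28 x [-0.02228135  0.59175435] z [-5.62173664e-05  8.75160179e-02]
ring 24 0.6078524431798444 0.008074772198373487 0.05682644602532073 0.13386627449190291 slope 0.12899725288234598
```

Scaled: -0.075 m is -3, -0.034 m is -1.36.

drive_effector --offsets '[{"z": -0.24,"aperture": 0},{"x": 0.12,"z": -0.48,"aperture": 0},{"x": 0.2,"z": -0.68,"aperture": 0},{"x": 0.2,"z": -0.68,"aperture": 0},{"x": 0.2,"z": -0.68,"aperture": 0},{"x": 0.2,"y": -0.32,"z": -0.68,"aperture": 0},{"x": 0.2,"y": -0.64,"z": -0.68,"aperture": 0},{"x": 0.2,"y": -0.96,"z": -0.68,"aperture": 0},{"x": 0.2,"y": -1.36,"z": -0.68,"aperture": 0},{"x": 0.2,"y": -1.76,"z": -0.68,"aperture": 0},{"x": 0.2,"y": -2.16,"z": -0.68,"aperture": 0},{"x": 0.2,"y": -2.56,"z": -0.68,"aperture": 0},{"x": 0.2,"y": -3,"z": -0.68,"aperture": 0},{"x": 0.2,"y": -3,"z": -0.68,"aperture": 0},{"x": 0.2,"y": -3,"z": -0.68,"aperture": 0}]'

```text
t: 14.15
tcp_pos: [0.5377, -0.0693, 0.1042]
tool_rot: [0.636, 0.772, 0.0, 0.0]
force: [0.3, 0.3, -1.2]
finger_gap: 0.201
gripper_force: 49.0
```

```bash
python3 ang.py 6
```

Run:
```python
from fit import *
a=load('side6')['pixels'][150:320,270:530,::-1]; b=load('scene6')['pixels'][100:290,230:490,::-1]
cv2.imwrite('pics/p6.png',np.vstack([cv2.resize(x,(416,int(x.shape[0]*1.6)),interpolation=cv2.INTER_CUBIC) for x in (a,b)]))
for n in ('side6','scene6'):
    D=load(n); W=cloud(D); x,y,z=W@X,W@Y,W[...,2]
    r=(abs(x-.515)<.02)&(y>-.10)&(y<.0)&(z>.06)&(z<.13); print(n,'rod',r.sum(),'x',np.polyfit(y[r]+.05,x[r],1),'z',np.polyfit(y[r]+.05,z[r],1))
```

```text
0.5155360234454588 -0.16984735289264272 0.1041868653866149 [ 0.41433931  0.75980469 -0.88264093] 48.96763801574707
762 slope [-0.00706691  0.10840853] angle 1.5637295294646483
2066 slope [-0.0155366  0.1073657] angle 1.5552609802623256
side6 rod 80 x [-0.0103918   0.51584136] z [-0.00797206  0.10239864]
scene6 rod 30 x [0.01370686 0.51643258] z [-0.00353049  0.10457429]
```

View pics/p6.png

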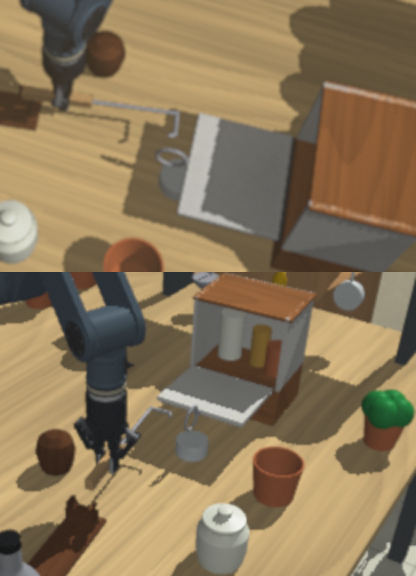

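The hook is clear of the ring (side crop: hook at (175,125), ring at (172,155)) and the hatch stays level at about 1.56 rad. Now I carry the pole back and lower it into the rests.

Scaled: -0.2077 m is -8.308, -0.198 m is -7.92.

drive_effector --offsets '[{"x": -0.4,"z": -0.4,"aperture": 0},{"x": -1.2,"z": -1,"aperture": 0},{"x": -2.4,"y": -0.2,"z": -1.2,"aperture": 0},{"x": -4,"y": -0.32,"z": -1.2,"aperture": 0},{"x": -5.6,"y": -0.48,"z": -1.2,"aperture": 0},{"x": -7,"y": -0.596,"z": -1.2,"aperture": 0},{"x": -7.92,"y": -0.596,"z": -1,"aperture": 0},{"x": -8.308,"y": -0.596,"z": -0.6,"aperture": 0},{"x": -8.308,"y": -0.596,"aperture": 0},{"x": -8.308,"y": -0.596,"z": 0.6,"aperture": 0},{"x": -8.308,"y": -0.596,"z": 1.2,"aperture": 0},{"x": -8.308,"y": -0.596,"z": 1.2,"aperture": 0},{"x": -8.308,"y": -0.596,"z": 1.2,"aperture": 0}]'

```text
t: 15.55
tcp_pos: [0.5625, -0.2745, 0.0731]
tool_rot: [0.635, 0.772, -0.0, -0.001]
force: [0.4, 0.2, -1.1]
finger_gap: 0.204
gripper_force: 48.9
```

Run:
```python
from fit import *
s=probe_bus.sense(); t=s['tcp_pos']; print(t@X,t@Y,t[2],s['force'])
for n in ('side','scene'):
    D=grab(n,n+'7'); W=cloud(D); x,y,z=W@X,W@Y,W[...,2]
    r=(abs(x-.502)<.02)&(y>-.30)&(y<-.18)&(z>.06)&(z<.09); print(n,'rod',r.sum(),'x',np.polyfit(y[r]+.2485,x[r],1),'z',np.polyfit(y[r]+.2485,z[r],1))
    q=(x>.515)&(x<.57)&(y>-.2)&(y<-.14)&(z>.06)&(z<.09); print('prong',q.sum(),x[q].max(),y[q].max(),np.median(z[q]))
```

```text
0.5004389550313273 -0.37590854736813933 0.07312035518877785 [ 0.40280478  0.17486052 -1.088112  ]
side rod 94 x [-0.01632673  0.50094234] z [-0.01113798  0.07201373]
prong 31 0.5522756770255208 -0.16538918128205296 0.07268650103110974
scene rod 66 x [-1.44810180e-04  5.02071862e-01] z [0.01007813 0.07378434]
prong 27 0.5507812319947056 -0.1641336983666931 0.07384396496853196
```

drive_effector --offsets '[{"z": 0.32,"aperture": 0},{"z": 0.56,"aperture": 0},{"z": 0.76,"aperture": 0},{"z": 0.88,"aperture": 0},{"z": 0.944,"aperture": 0},{"z": 0.944,"aperture": 0},{"z": 0.944,"aperture": 0}]'

```text
t: 16.35
tcp_pos: [0.5629, -0.2759, 0.0505]
tool_rot: [0.636, 0.772, 0.0, 0.0]
force: [-0.1, 0.2, -1.1]
finger_gap: 0.202
gripper_force: 48.9
```

drive_effector --offsets '[{"aperture": 0.25},{"aperture": 0.3},{"aperture": 0.4},{"aperture": 0.6},{"aperture": 0.8},{"aperture": 0.8},{"aperture": 0.8},{"z": -0.4,"aperture": 0.8},{"z": -1.2,"aperture": 0.8},{"z": -2.4,"aperture": 0.8},{"z": -4,"aperture": 0.8},{"z": -5.6,"aperture": 0.8},{"z": -7.2,"aperture": 0.8},{"z": -8.8,"aperture": 0.8},{"z": -10,"aperture": 0.8},{"z": -10,"aperture": 0.8},{"z": -10,"aperture": 0.8}]'

```text
t: 18.05
tcp_pos: [0.5628, -0.2757, 0.3018]
tool_rot: [0.636, 0.772, 0.0, 0.001]
force: [-0.9, -0.4, -0.7]
finger_gap: 0.803
gripper_force: 0.0
```

Run:
```python
from fit import *
D=grab('wrist','w8'); W=cloud(D)
for n in ('side','scene','wrist'):
    D=grab(n,n+'8'); W=cloud(D); x,y,z=W@X,W@Y,W[...,2]
    r=(abs(x-.502)<.02)&(y>-.31)&(y<-.18)&(z>.045)&(z<.065); print(n,'rod',r.sum(),'x',np.polyfit(y[r]+.2485,x[r],1) if r.sum()>9 else 0,'z',np.median(z[r]))
    q=(x>.515)&(x<.57)&(y>-.2)&(y<-.14)&(z>.035)&(z<.065); print('prong',q.sum(),(x[q].max(),y[q].max(),np.median(z[q])) if q.any() else 0)
    h=(abs(x-.5)<.015)&(y>-.47)&(y<-.31)&(z>.052)&(z<.07); print('handle',h.sum(),(np.median(x[h]),y[h].min(),y[h].max(),np.median(z[h])) if h.any() else 0)
```

```bash
python3 ang.py 9
```

```text
side rod 116 x [0.01153857 0.4990612 ] z 0.04800506535796989
prong 32 (np.float64(0.5515461185454448), np.float64(-0.16674555872038016), np.float64(0.04798029900724743))
handle 222 (np.float64(0.5029735290140243), np.float64(-0.4552950865408921), np.float64(-0.3241638734786877), np.float64(0.05653528998828883))
scene rod 111 x [-0.00484063  0.49876464] z 0.049153081273596744
prong 27 (np.float64(0.5511496516226039), np.float64(-0.1632509884299478), np.float64(0.04898342296977254))
handle 198 (np.float64(0.503447848564434), np.float64(-0.4295298472318062), np.float64(-0.31945740753045465), np.float64(0.0571021875710937))
wrist rod 990 x [-0.00678148  0.50096173] z 0.04932437895672606
prong 0 0
handle 1798 (np.float64(0.5014850346529768), np.float64(-0.4545342611723527), np.float64(-0.3258559490949605), np.float64(0.05709221566498035))
0.500077620092246 -0.37683335845499505 0.2989203010872217 [ 0.52273366 -0.30513504  0.14512331] 0.0
773 slope [-0.00721838  0.10839199] angle 1.563578071706755
2096 slope [-0.01807193  0.10729611] angle 1.5527263623693803
```

The pole lies in both rests as before: handle top at z=0.057 m and rod top at z=0.049 m (centre z≈0.046 m), origin at Y≈−0.390. The hatch is down and the gripper is clear. Handing in.

```bash
python3 -c "
from station import manip, eyes, probe_bus, order
print(order.sign_off())"
```

```text
the job is handed in; nothing more can be done
None
```

The job is handed in at about 18 s of the 61 s limit, with no verdict returned: the hatch measured about 1.56 rad (level), the pole lies back in both rests as it lay, and the gripper was clear of everything, though I did not re-measure the bystanders.

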